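# Clamp a motor cowl in the bench chuck

### The job

Open the bench chuck by pushing its upright crank handle anticlockwise (seen from above) as far as it goes, then lift only the top cowl off the nested pile and set it down, without dropping it, upright in the middle of the chuck between the open jaws, and let go of it. Then push the handle clockwise until the three jaws have closed hard on the cowl and it stays clamped by itself. Leave the two other cowls nested on their pad and the things lying about where they are.

Things in the scene. Friction and masses are not known exactly. Their poses are not given: they have to be found in the camera images.
- chuck: three-jaw bench chuck, fixed to the table, axis vertical: round dark steel foot 160 mm across and 12 mm high, body 120 mm across, flat top face 42 mm above the table. Origin on the axis at the table; its z axis points up. Foot and body do not turn.
- seat (a point): centre of the chuck's flat top face, 42 mm above the table, on the chuck's axis: the cowl has to stand here, between the jaws
- sleeve (a joint): angle of the knurled sleeve, rad: 0 = jaws fully open (end stop), growing clockwise seen from above to 1.5. Each inner jaw face stands 39 mm - 9 mm x angle from the axis: they meet a centred cowl (radius 30 mm) at about 1.0 and at the start stand too close to let one in. It turns at about 5 N at the handle and stays where left; 10 to 20 N at the handle clamps well
- handle_top (a point): centre of the top end of the crank handle: an upright black round grip, 22 mm in diameter, its underside 55 mm and its top 115 mm above the table, standing 110 mm from the chuck's axis on a 12 mm thick steel arm that rises from the sleeve. It circles round the chuck's axis with the sleeve.
- jaw1: first of the three steel jaws, 18 mm wide with a 6 mm wide inner nose, standing from 42 to 68 mm above the table on the chuck's face and sliding radially. Origin on the chuck's axis when fully open (not on the jaw itself); its x axis points outwards from the chuck's axis through the jaw
- jaw2: second jaw, the same, 120 degrees anticlockwise from the first
- jaw3: third jaw, the same, 240 degrees anticlockwise from the first
- cowl_top: top cowl, grey plastic, 86 mm high, about 0.14 kg: hollow hood, open below; straight band 60 mm in diameter from 0 to 32 mm (for the jaws), cone from 50 to 34 mm in diameter up to 60 mm, solid stub 22 mm in diameter from 60 to 86 mm to take it by. Origin at the centre of its underside, z up. It sits 54 mm down over the cowl below, rim on that one's band: lift it straight up over 60 mm
- cowl_mid: middle cowl of the pile, the same shape (a shallow groove round each foot, 3 mm high, shows where one ends and the next begins), its origin 32 mm below that of the top one; it stays
- cowl_low: lowest cowl of the pile, the same shape, standing on the pad; it stays
- pad: black rubber pad under the pile, 100 x 100 x 6 mm, fixed; origin at the centre of its underside, on the table
- reel: bystander: aluminium reel, 60 mm across, 44 mm high, standing; origin at the centre of its underside
- screwdriver: bystander: screwdriver, 180 mm long, lying; origin at its middle on the table
- pliers: bystander: pliers, 155 mm long, lying, 18 mm high; origin near the middle on the table
- frame: bystander: flat yellow X-shaped drone frame, 7 mm thick, about 200 mm across, lying; origin at its centre on the table
- hoop: bystander: grey plastic ring, 110 mm across, 14 mm high, lying; origin at its centre on the table
- flask: bystander: white plastic bottle with a black cap, 44 mm across, 110 mm high, standing; origin at the centre of its underside
Not all that is in view belongs to the job. Leave any red or turquoise look-alike of the cowl_top alone.

How it is judged:
By the outcome, as a careful person would: the job done as asked, in the order asked, and still so for the second after the job is handed in, with the robot touching nothing.
It also fails if it takes over 72 s, if anything falls off the work surface, if the arm or the gripper's body presses on something with over 40 N, if the wrist force passes 120 N, or if a joint passes its speed limit or range.

### The arm

A 6-joint arm with a two-finger parallel gripper is mounted at the origin on the work surface. World frame = base frame: x ahead of the robot, y to its left, z up, the work surface at z = 0. Lengths are in mm, angles in rad, forces in N, time in s.
With the tool pointing down it reaches from about 275 to 825 mm from the base axis. Payload 5.2 kg.
Tool frame: the origin (TCP) lies midway between the tips of the shut fingers; the grasp point (between the pads) lies 19 mm behind it (r.grip_point_offset is the distance from the TCP to the grasp point, in mm); z points along the fingers, y is the line along which they close (so a half turn about z gives the same grasp; the last joint's range is limited). The gripper opens to 93 mm and grips with 3 to 60 N. Pads are 15 mm wide; open, the fingers measure 128 mm over their backs; the gripper's body (75 mm by 188 mm) begins 65 mm behind the grasp point.
Start: joints at [1.079, 0.259, 1.535, -0, 1.348, -0.203], TCP at [156.619, 527.234, 218.653] pointing down, gripper open.
Joint ranges: [-3.14, 3.14], [-0.91, 2.08], [0.19, 2.58], [-1.22, 4.36], [0.22, 2.71], [-3.12, 3.12]. Speed limits (rad/s): [2.57, 2.57, 3.14, 3.14, 3.14, 3.14].

### API

Orientations are given as a unit quaternion [w, x, y, z].
In Python, from rig import r, eyes, order, spot_in, cut_out gives the robot as it stands. The module is installed in compiled form; this text tells all that it offers.
- The arm moves only by the tool step_arm, never from a script. Its argument "steps" is a list of rows, each a list of 7 numbers: the shift along the tool's x, y, z scaled (see below), then the turn, a rotation vector about the tool's x, y, z scaled (see below), then the closure, from 0 (fully open) to 1 (shut). In form: [[x, y, z, ax, ay, az, jaw], ...]. A call has exactly 5 rows; each row is the pose to reach, as a shift and turn from the pose commanded when the call began, along the tool's axes at that moment; what a row does not reach only later rows make up. The controller multiplies each number of a shift by 100 mm and each number of a turn by 30 degrees. A row lasts 1/10 s, in which the tool goes at most 50 mm and 8.59 degrees, less where a joint would pass 70% of its speed; a pose out of reach is approached as far as the arm can. A call with a number of a shift or a turn outside -1 to 1 is refused whole. A call with a gripper value outside its range is refused whole. The fingers move at their own pace and stop on an object; the grip force is fixed at half the most. Time passes only in rows, so rows that repeat a pose let the fingers close, or fill a call up. It gives the time, the measured TCP pose, the force, the opening and the grip force at its end, in the units of the state.
- r.get_obs(): the state, without advancing time (a new reading comes with each control period).
- eyes.grab_frame(name): name is "side" or "top"; returns the picture (420x560x3 uint8, red, green, blue); there is no depth.
- eyes.get_calibration(name): a dict with "camera_matrix" (3x3 intrinsics, pixels), "xyz" and "orientation" of the camera in the world. Camera axes: x right, y down, z forward; pixel columns grow to the right and rows downward; lengths in mm; the calibration is good to about 2 mm. A picture is of the moment at which its call begins. get_calibration takes no time and is no camera call.
- order.job_done(): hands the job in; it is judged then, once.
Trained networks look in the newest picture that a camera, given by its name, has taken for a name from the list of things; names that differ only in an ending like _2 or _b are one class to them, and where a whole thing is asked for, a point or a joint stands for the part that bears it (a point fixed in the world has none). Each returns a list of dicts, best first, with "conf" (0 to 1); they miss things now and then, are a little off and sometimes report something else, mostly with a low value. They report only what shows in the picture. A call takes as long as a camera call. They do not tell look-alikes from the thing itself.
- spot_in(camera, label): "location" ([column, row] as shares, 0 to 1, of the picture: columns of its width, rows of its height, amid what is visible of it).
- cut_out(camera, label): "mask" (420x560 bool, what is visible of it) and "location" ([column, row] as shares, 0 to 1, of the picture: columns of its width, rows of its height, amid what is visible of it).
The state is a dict: "time_s": time; "joints": joint angles; "dq": joint speeds; "tau": joint torques, N m; "position": TCP position; "orientation": TCP orientation; "force": force on the tool from outside, world axes, zero at the start; "moment": the same for the moment, N m; "finger_gap": finger opening in mm; "finger_force": force on a finger pad.
Only numpy, scipy, OpenCV 4.12 (cv2) and the standard library are available. Lean on these libraries where they do the work, as an engineer would, in place of code of your own. Each camera call takes 0.05 s, during which the arm holds its last target. There are 200 camera calls.

## Working session

There is one attempt and no reset: what is moved stays moved. The work goes in short steps, Python scripts to look and compute and a tool call to move; the robot and the scene stay as the last step left them, time stands still between calls to the robot, and variables do not carry over. Pictures are saved under pics/ and viewed, at most 10 in all, crops included, and the job is handed in when it is done.

Besides the shell and the picture viewer there is one more tool, called after "Call:" as name(argument=value, ...), one argument or row to a line, values as JSON. step_arm: Moves the arm, as the interface text tells. Shifts and turns lie within -1 to 1; 1 stands for 100 mm of shift or 30 degrees of turn. Its arguments: {"type":"object","properties":{"steps":{"type":"array","items":{"type":"array","items":{"type":"number"}}}},"required":["steps"]}

```bash
mkdir -p pics
python3 - <<'E'
from rig import r, eyes, order, spot_in, cut_out
import cv2
for n in("side","top"):
    cv2.imwrite(f"pics/{n}0.png",eyes.grab_frame(n)[:,:,::-1])
    c=eyes.get_calibration(n);print(n,c)
    for l in("chuck","handle_top","cowl_top","pad","jaw1"):
        print(l,[(round(d["conf"],2),[round(float(d["location"][0])*560),round(float(d["location"][1])*420)]) for d in spot_in(n,l)][:4])
print(r.get_obs())
E
```

```text
side {'camera_matrix': array([[443.32205777,   0.        , 281.19264611],
       [  0.        , 443.32205777, 213.63270756],
       [  0.        ,   0.        ,   1.        ]]), 'xyz': array([ 543.70072679, -874.71393161,  825.87837022]), 'orientation': array([-0.40184508,  0.91413543, -0.0505592 ,  0.01790842])}
chuck [(0.65, [251, 282])]
handle_top [(0.76, [251, 297]), (0.34, [228, 379])]
cowl_top [(0.86, [202, 172]), (0.69, [245, 147]), (0.66, [246, 190])]
pad [(0.74, [238, 177])]
jaw1 [(0.45, [234, 264]), (0.42, [248, 282])]
top {'camera_matrix': array([[490.04941772,   0.        , 277.69873263],
       [  0.        , 490.04941772, 218.07584348],
       [  0.        ,   0.        ,   1.        ]]), 'xyz': array([ 343.26151083,  -98.94180498, 1419.37254549]), 'orientation': array([-0.07799136,  0.72009729, -0.68589868,  0.07014447])}
chuck [(0.82, [325, 258]), (0.18, [183, 252])]
handle_top [(0.66, [288, 246])]
cowl_top [(0.97, [181, 290]), (0.91, [166, 242]), (0.84, [216, 248])]
pad [(0.76, [181, 249]), (0.56, [178, 253]), (0.24, [333, 180]), (0.19, [250, 210])]
jaw1 [(0.75, [325, 261]), (0.56, [339, 253]), (0.4, [320, 268])]
{'time_s': 0.6, 'joints': array([ 1.07922949e+00,  2.58534835e-01,  1.53498514e+00,  2.37315021e-05,
        1.34802238e+00, -2.02813528e-01]), 'dq': array([-0.0011866 ,  0.00104623,  0.00218058,  0.00066304,  0.00057433,
        0.00063063]), 'tau': array([-2.45403178e-03, -4.36949587e+01, -2.84189487e+01,  7.16706645e-02,
        3.13074037e-02, -1.81383996e-05]), 'position': array([156.59573123, 527.24216852, 218.69382179]), 'orientation': array([-2.32357788e-06,  1.43878193e-01,  9.89595405e-01,  2.75899070e-05]), 'force': array([-0.33401933,  0.51097338, -0.00551518]), 'moment': array([ 0.00267898,  0.01187525, -0.04654632]), 'finger_force': 0.0, 'finger_gap': 92.83827071988915}
```

View pics/side0.png

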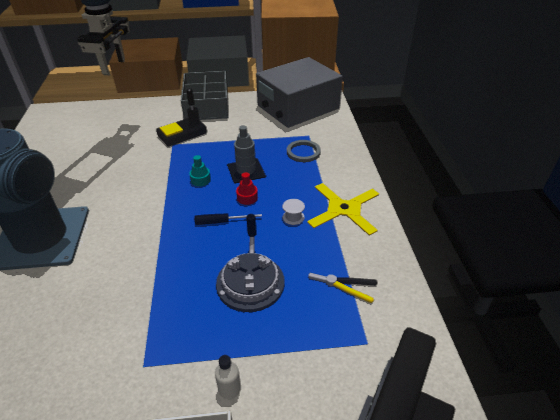

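View pics/top0.png

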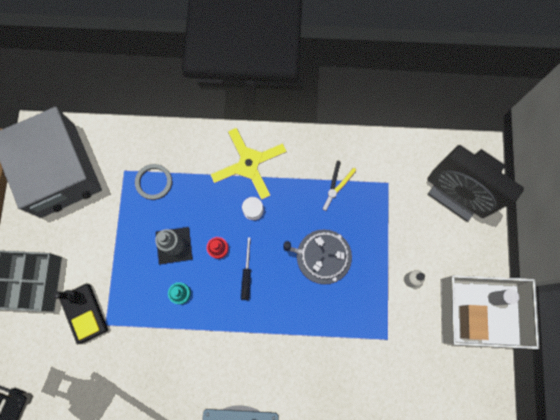

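The side view shows the pile at about (244,150), the chuck at (250,282) and the handle top at (251,218). In the top view the pile is at (167,240), the chuck at (325,257) and the handle top at (287,245). The red and turquoise look-alikes stand beside the pile. Next I'll zoom in on these.

```bash
cat > h.py <<'E'
from rig import r, eyes, order, spot_in, cut_out
import cv2, numpy as np
from scipy.spatial.transform import Rotation as R
C={n:eyes.get_calibration(n) for n in("side","top")}
def rot(n): return R.from_quat(C[n]["orientation"],scalar_first=True)
def ray(n,p):
    d=rot(n).apply(np.linalg.inv(C[n]["camera_matrix"])@[p[0],p[1],1.]); return C[n]["xyz"],d
def atz(n,p,z):
    o,d=ray(n,p); return o+d*(z-o[2])/d[2]
def proj(n,P):
    q=rot(n).inv().apply(np.atleast_2d(P)-C[n]["xyz"])@C[n]["camera_matrix"].T; return q[:,:2]/q[:,2:]
def tri(ps,pt):
    (o,d),(p,e)=ray("side",ps),ray("top",pt); d=d/np.linalg.norm(d);e=e/np.linalg.norm(e)
    s,t=np.linalg.lstsq(np.c_[d,-e],p-o,rcond=None)[0]; a,b=o+s*d,p+t*e
    return (a+b)/2,np.linalg.norm(a-b)
def crop(im,c,w,h,s): 
    x,y=c; return cv2.resize(im[y-h//2:y+h//2,x-w//2:x+w//2],None,fx=s,fy=s,interpolation=cv2.INTER_CUBIC)
E
python3 - <<'E'
from h import *
s=cv2.imread("pics/side0.png");t=cv2.imread("pics/top0.png")
a=np.hstack([crop(s,(250,265),100,100,4),crop(t,(315,255),100,100,4)])
b=np.hstack([crop(s,(245,155),100,50,4),crop(t,(170,245),100,50,4)])
cv2.imwrite("pics/m.png",np.vstack([a,b]))
for n,z in(("side",42),("top",42)):
    for l in("chuck","jaw1","handle_top","cowl_top","pad"):
        for d in cut_out(n,l):
            m=d["mask"].astype(np.uint8); ys,xs=np.nonzero(m)
            if d["conf"]>.4: print(n,l,round(d["conf"],2),"bbox",xs.min(),xs.max(),ys.min(),ys.max(),"mean",xs.mean().round(1),ys.mean().round(1),m.sum())
E
```

```text
side chuck 0.82 bbox 217 283 214 311 mean 250.1 278.2 3396
side jaw1 0.51 bbox 259 270 257 267 mean 264.1 261.7 101
side jaw1 0.42 bbox 228 239 257 269 mean 234.2 263.1 119
side handle_top 0.93 bbox 222 278 214 301 mean 250.7 269.6 799
side cowl_top 0.98 bbox 235 254 126 157 mean 244.2 143.7 448
side cowl_top 0.92 bbox 190 210 155 185 mean 199.5 172.7 451
side cowl_top 0.71 bbox 237 256 172 203 mean 246.4 189.9 467
side pad 0.88 bbox 228 265 158 182 mean 246.5 171.7 344
side pad 0.64 bbox 216 283 215 311 mean 250.0 278.6 3331
top chuck 0.63 bbox 283 351 230 284 mean 322.4 256.2 2511
top jaw1 0.56 bbox 313 321 261 270 mean 317.3 265.7 64
top jaw1 0.54 bbox 315 323 238 246 mean 318.9 241.9 68
top handle_top 0.9 bbox 284 303 242 254 mean 291.8 248.5 106
top handle_top 0.49 bbox 155 177 230 251 mean 166.5 240.7 391
top cowl_top 0.92 bbox 167 190 283 304 mean 178.5 293.5 400
top cowl_top 0.59 bbox 207 227 238 258 mean 217.2 248.0 357
top pad 0.93 bbox 157 192 227 264 mean 177.7 248.9 659
```

View pics/m.png

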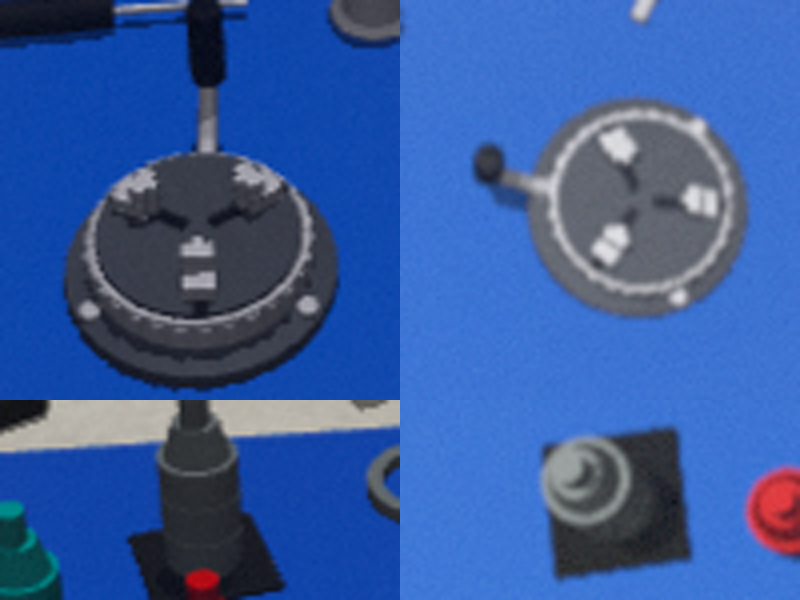

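The crops show the chuck's three jaws with the handle pointing to +y, and the pile on its pad at top-view (167,240). Next I'll turn these pixels into positions and check them against the known heights.

Run:
```python
from h import *
np.set_printoptions(precision=1,suppress=True)
print("foot",atz("top",(324.4,256.6),9),"face top",atz("top",(325.4,255),42),"face side",atz("side",(249.75,275),42))
print("face tri",tri((249.75,275),(325.4,255)))
print("handle top",atz("top",(287,244.5),115),"tri",tri((251.5,217),(287,244.5)),"side",atz("side",(251.5,217),115))
print("stub",atz("top",(162,238),156),"side",atz("side",(244,128),156),tri((244,128),(162,238)))
print("bandtop",atz("top",(167,240),102),"side",atz("side",(244.5,146),102))
print("pad",atz("top",(174.5,245.5),6),"side",atz("side",(247,171),6))
for l,p,n,z in(("red","tx",0,0),): 
    print("red",atz("top",(217,248),60),"turq",atz("top",(179,292),60),"reel",atz("top",(252,208),44))
for n in("top","side"):
    f=eyes.grab_frame(n); g=cv2.cvtColor(f,cv2.COLOR_RGB2HSV)
    m=((g[:,:,0]<8)|(g[:,:,0]>172))&(g[:,:,1]>150)&(g[:,:,2]>80); print("redpix",n,np.argwhere(m).mean(0)[::-1])
```

```text
foot [ 535.9 -216.3    9. ] face top [ 536.1 -216.2   42. ] face side [ 535.7 -222.2   42. ]
face tri (array([ 536.3, -216.8,   35.8]), np.float64(1.3486502344677649))
handle top [ 549.3 -106.   115. ] tri (array([ 549.9, -106. ,  113. ]), np.float64(0.5786292789335508)) side [ 550.2 -108.1  115. ]
stub [544.2 221.7 156. ] side [550.  219.8 156. ] (array([547.4, 222.7, 153.5]), np.float64(5.502954011546306))
bandtop [547.9 221.2 102. ] side [547.5 210.  102. ]
pad [547.7 221.1   6. ] side [549.4 217.2   6. ]
red [538.6  89.1  60. ] turq [411.7 184.4  60. ] reel [661.9  -0.8  44. ]
redpix top [217.2 247.6]
redpix side [246.  187.4]
```

```bash
cat >> h.py <<'E'
def hd(q):
    y=R.from_quat(q,scalar_first=True).apply([0,1,0]); return np.degrees(np.arctan2(y[1],y[0]))
def plan(s,targets):
    """s and targets: (x,y,z,heading of tool y in deg, jaw)"""
    for t in targets:
        h=np.radians(s[3]);y=np.array([np.cos(h),np.sin(h)]);x=np.array([-y[1],y[0]])
        d=np.subtract(t[:2],s[:2]); v=np.r_[d@x/100,d@y/100,(s[2]-t[2])/100,0,0,((s[3]-t[3]+180)%360-180)/30]
        print(np.round(v,3).tolist(),"jaw",t[4]); s=t
def here(j=0):
    o=r.get_obs(); p=o["position"]; return (*p,hd(o["orientation"]),j)
E
python3 - <<'E'
from h import *
s=here();print(s)
e=(549.5,-106.5,200)
a=np.array(s[:3]);b=np.array(e)
T=[(*(a+(b-a)*k/6),s[3]+(-7-s[3])*max(0,k-3)/3,.55 if k>3 else 0) for k in range(1,7)]
plan(s,T)
E
```

```text
(np.float64(156.60954826978116), np.float64(527.222676268728), np.float64(218.65521185563725), np.float64(73.45550279396099), 0)
[-0.928, -0.826, 0.031, 0.0, 0.0, 0.0] jaw 0
[-0.928, -0.826, 0.031, 0.0, 0.0, 0.0] jaw 0
[-0.928, -0.826, 0.031, 0.0, 0.0, 0.0] jaw 0
[-0.928, -0.826, 0.031, 0.0, 0.0, 0.894] jaw 0.55
[-1.201, -0.318, 0.031, 0.0, 0.0, 0.894] jaw 0.55
[-1.216, 0.258, 0.031, 0.0, 0.0, 0.894] jaw 0.55
```

Call:
step_arm(
  steps=[
    [-0.19,-0.17,0,0,0,0,0],
    [-0.38,-0.34,0,0,0,0,0],
    [-0.57,-0.5,0,0,0,0,0],
    [-0.76,-0.67,0,0,0,0,0],
    [-0.95,-0.84,0,0,0,0,0],
  ],
)

```text
time_s: 1.7
position: [224.2, 418.8, 218.7]
orientation: [0.0, 0.144, 0.99, 0.0]
force: [-0.4, 0.3, -0.1]
finger_gap: 92.9
finger_force: 0.0
```

Call:
step_arm(
  steps=[
    [-0.19,-0.17,0,0,0,0,0],
    [-0.38,-0.34,0,0,0,0,0],
    [-0.57,-0.5,0,0,0,0,0],
    [-0.76,-0.67,0,0,0,0,0],
    [-0.95,-0.84,0,0,0,0,0],
  ],
)

```text
time_s: 2.2
position: [291.4, 311.2, 218.8]
orientation: [0.0, 0.144, 0.99, 0.0]
force: [0.2, 0.4, 0.4]
finger_gap: 93.1
finger_force: 0.0
```

Call:
step_arm(
  steps=[
    [-0.19,-0.17,0,0,0,0,0],
    [-0.38,-0.34,0,0,0,0,0],
    [-0.57,-0.5,0,0,0,0,0],
    [-0.76,-0.67,0,0,0,0,0],
    [-0.95,-0.84,0,0,0,0,0],
  ],
)

```text
time_s: 2.7
position: [358.5, 203.6, 218.8]
orientation: [0.0, 0.144, 0.99, 0.0]
force: [-0.0, 0.9, 0.6]
finger_gap: 93.0
finger_force: 0.0
```

Call:
step_arm(
  steps=[
    [-0.19,-0.17,0,0,0,0.2,0.3],
    [-0.38,-0.34,0,0,0,0.4,0.55],
    [-0.57,-0.5,0,0,0,0.6,0.55],
    [-0.76,-0.67,0,0,0,0.8,0.55],
    [-0.95,-0.84,0,0,0,1.0,0.55],
  ],
)

```text
time_s: 3.2
position: [425.7, 96.0, 218.8]
orientation: [0.0, 0.397, 0.918, 0.0]
force: [0.1, 0.8, -0.7]
finger_gap: 57.7
finger_force: 0.0
```

Run:
```python
from h import *
s=here(.55);print(s)
plan(s,[(511,-70,210,18,.55),(549.5,-106.5,165,-7,.55),(549.5,-106.5,76,-7,.55)])
```

```text
(np.float64(425.6892253605028), np.float64(95.97093477566202), np.float64(218.8175531013397), np.float64(43.20357956721626), 0.55)
[-1.794, -0.514, 0.088, 0.0, 0.0, 0.84] jaw 0.55
[-0.466, 0.253, 0.45, 0.0, 0.0, 0.833] jaw 0.55
[0.0, 0.0, 0.89, 0.0, 0.0, 0.0] jaw 0.55
```

Call:
step_arm(
  steps=[
    [-0.2,-0.06,0,0,0,0,0.55],
    [-0.4,-0.12,0,0,0,0,0.55],
    [-0.6,-0.17,0,0,0,0,0.55],
    [-0.8,-0.23,0,0,0,0,0.55],
    [-0.95,-0.26,0,0,0,0,0.55],
  ],
)

```text
time_s: 3.7
position: [472.2, 8.9, 218.7]
orientation: [0.0, 0.395, 0.918, -0.0]
force: [0.6, 0.3, 0.4]
finger_gap: 42.1
finger_force: 0.0
```

Call:
step_arm(
  steps=[
    [-0.2,-0.06,0,0,0,0.17,0.55],
    [-0.4,-0.12,0.02,0,0,0.34,0.55],
    [-0.6,-0.17,0.04,0,0,0.5,0.55],
    [-0.75,-0.22,0.06,0,0,0.67,0.55],
    [-0.85,-0.26,0.09,0,0,0.84,0.55],
  ],
)

```text
time_s: 4.2
position: [512.0, -70.5, 209.6]
orientation: [0.0, 0.588, 0.809, 0.0]
force: [0.1, 0.8, 0.4]
finger_gap: 42.0
finger_force: 0.0
```

Run:
```python
from h import *
s=here(.55);print(s)
plan(s,[(549.5,-106.5,165,-7,.55),(549.5,-106.5,76,-7,.55)])
f=eyes.grab_frame("top")[:,:,::-1]; g=eyes.grab_frame("side")[:,:,::-1]
```

```text
(np.float64(511.9568847802814), np.float64(-70.54796701823452), np.float64(209.59864749947315), np.float64(18.009470137220077), 0.55)
[-0.458, 0.246, 0.446, 0.0, 0.0, 0.834] jaw 0.55
[0.0, 0.0, 0.89, 0.0, 0.0, 0.0] jaw 0.55
```

Call:
step_arm(
  steps=[
    [-0.1,0.05,0.09,0,0,0.17,0.55],
    [-0.2,0.1,0.18,0,0,0.34,0.55],
    [-0.3,0.15,0.27,0,0,0.5,0.55],
    [-0.4,0.2,0.36,0,0,0.67,0.55],
    [-0.46,0.25,0.45,0,0,0.83,0.55],
  ],
)

```text
time_s: 4.8
position: [549.7, -105.1, 164.5]
orientation: [-0.0, 0.747, 0.665, 0.0]
force: [0.3, 0.2, -0.3]
finger_gap: 41.8
finger_force: 0.0
```

Call:
step_arm(
  steps=[
    [0,0,0.2,0,0,0,0.55],
    [0,0,0.4,0,0,0,0.55],
    [0,0,0.55,0,0,0,0.55],
    [0,0,0.7,0,0,0,0.55],
    [0,0,0.88,0,0,0,0.55],
  ],
)

```text
time_s: 5.3
position: [549.6, -104.6, 76.6]
orientation: [0.0, 0.746, 0.666, 0.0]
force: [-0.7, -0.2, -0.0]
finger_gap: 41.7
finger_force: 0.0
```

```bash
cat >> h.py <<'E'
CH=np.array([536,-216.5])
def arc(angs,z,jaw,s=None):
    """tool at radius 110, tool y heading = angle - 90 (tangent)"""
    plan(s or here(jaw),[(*(CH+110*np.array([np.cos(np.radians(a)),np.sin(np.radians(a))])),z,a-90,jaw) for a in angs])
E
python3 - <<'E'
from h import *
s=here(.55);print(s)
for a in (4,8,12,16,20): arc([83+a],76,.55)
for a in (4,8,12,16,20): arc([a],0,0,(*(CH+[110,0]),0,-90,0))
E
```

```text
(np.float64(549.599752164037), np.float64(-104.63426528333123), np.float64(76.6108878848476), np.float64(-6.461249726078482), 0.55)
[-0.029, -0.076, 0.006, 0.0, 0.0, -0.115] jaw 0.55
[-0.036, -0.152, 0.006, 0.0, 0.0, -0.249] jaw 0.55
[-0.049, -0.228, 0.006, 0.0, 0.0, -0.382] jaw 0.55
[-0.067, -0.302, 0.006, 0.0, 0.0, -0.515] jaw 0.55
[-0.09, -0.376, 0.006, 0.0, 0.0, -0.649] jaw 0.55
[-0.003, -0.077, 0.0, 0.0, 0.0, -0.133] jaw 0
[-0.011, -0.153, 0.0, 0.0, 0.0, -0.267] jaw 0
[-0.024, -0.229, 0.0, 0.0, 0.0, -0.4] jaw 0
[-0.043, -0.303, 0.0, 0.0, 0.0, -0.533] jaw 0
[-0.066, -0.376, 0.0, 0.0, 0.0, -0.667] jaw 0
```

Call:
step_arm(
  steps=[
    [-0.03,-0.08,0,0,0,-0.12,0.55],
    [-0.04,-0.15,0,0,0,-0.25,0.55],
    [-0.05,-0.23,0,0,0,-0.38,0.55],
    [-0.07,-0.3,0,0,0,-0.52,0.55],
    [-0.09,-0.38,0,0,0,-0.65,0.55],
  ],
)

```text
time_s: 5.8
position: [512.6, -109.5, 77.1]
orientation: [0.002, 0.621, 0.784, 0.001]
force: [7.8, -0.0, -4.7]
finger_gap: 41.9
finger_force: 3.4
```

Call:
step_arm(
  steps=[
    [0,-0.08,0,0,0,-0.13,0.55],
    [-0.01,-0.15,0,0,0,-0.27,0.55],
    [-0.02,-0.23,0,0,0,-0.4,0.55],
    [-0.04,-0.3,0,0,0,-0.53,0.55],
    [-0.07,-0.38,0,0,0,-0.67,0.55],
  ],
)

```text
time_s: 6.3
position: [477.0, -124.2, 77.2]
orientation: [0.002, 0.475, 0.88, 0.001]
force: [6.6, 2.7, -2.7]
finger_gap: 41.7
finger_force: 3.7
```

Run:
```python
from h import *
s=here(.55);print(s,r.get_obs()["force"]); p=np.array(s[:2])-CH;print(np.hypot(*p),np.degrees(np.arctan2(p[1],p[0])))
for a in (3,6,9,12,15): arc([123+a],76,.55)
```

```text
(np.float64(476.98252849276975), np.float64(-124.23393226672599), np.float64(77.24453160109731), np.float64(33.27111998262879), 0.55) [ 6.59349284  2.66405415 -2.74101699]
109.5266597594752 122.60478582885848
[0.004, -0.065, 0.012, 0.0, 0.0, -0.091] jaw 0.55
[-0.001, -0.123, 0.012, 0.0, 0.0, -0.191] jaw 0.55
[-0.008, -0.18, 0.012, 0.0, 0.0, -0.291] jaw 0.55
[-0.018, -0.236, 0.012, 0.0, 0.0, -0.391] jaw 0.55
[-0.031, -0.292, 0.012, 0.0, 0.0, -0.491] jaw 0.55
```

Call:
step_arm(
  steps=[
    [0,-0.06,0,0,0,-0.1,0.55],
    [0,-0.12,0,0,0,-0.2,0.55],
    [-0.01,-0.18,0,0,0,-0.3,0.55],
    [-0.02,-0.24,0,0,0,-0.4,0.55],
    [-0.03,-0.29,0,0,0,-0.5,0.55],
  ],
)

```text
time_s: 6.8
position: [454.4, -143.1, 77.4]
orientation: [0.002, 0.357, 0.934, 0.001]
force: [6.7, 1.5, -2.4]
finger_gap: 42.2
finger_force: 2.8
```

Run:
```python
from h import *
s=here(.55);o=r.get_obs();print(s,o["force"],o["finger_force"]); p=np.array(s[:2])-CH;A=np.degrees(np.arctan2(p[1],p[0]));print(np.hypot(*p),A)
for n in("side","top"): cv2.imwrite(f"pics/{n}1.png",eyes.grab_frame(n)[:,:,::-1])
for a in (2,4,6,8,10): arc([A+a],76,.55)
```

```text
(np.float64(454.43196435682376), np.float64(-143.10746427162545), np.float64(77.3997420245175), np.float64(48.214334937198295), 0.55) [ 6.6915555   1.54503169 -2.39240124] 2.799220159649849
109.72606226110187 138.02004405754082
[-0.002, -0.032, 0.014, 0.0, 0.0, -0.064] jaw 0.55
[-0.004, -0.07, 0.014, 0.0, 0.0, -0.131] jaw 0.55
[-0.007, -0.108, 0.014, 0.0, 0.0, -0.197] jaw 0.55
[-0.012, -0.146, 0.014, 0.0, 0.0, -0.264] jaw 0.55
[-0.018, -0.184, 0.014, 0.0, 0.0, -0.331] jaw 0.55
```

Call:
step_arm(
  steps=[
    [0,-0.03,0,0,0,-0.06,0.55],
    [0,-0.07,0,0,0,-0.13,0.55],
    [-0.01,-0.11,0,0,0,-0.2,0.55],
    [-0.01,-0.15,0,0,0,-0.26,0.55],
    [-0.02,-0.18,0,0,0,-0.33,0.55],
  ],
)

```text
time_s: 7.4
position: [443.3, -157.5, 77.4]
orientation: [0.001, 0.276, 0.961, 0.0]
force: [4.9, 2.8, 0.9]
finger_gap: 42.1
finger_force: 2.6
```

Call:
step_arm(
  steps=[
    [0,-0.03,0,0,0,-0.06,0.55],
    [0,-0.06,0,0,0,-0.1,0.55],
    [0,-0.08,0,0,0,-0.14,0.55],
    [-0.01,-0.1,0,0,0,-0.17,0.55],
    [-0.01,-0.11,0,0,0,-0.2,0.55],
  ],
)

```text
time_s: 7.9
position: [437.8, -167.2, 77.3]
orientation: [0.001, 0.226, 0.974, 0.0]
force: [3.6, 3.8, 3.1]
finger_gap: 42.2
finger_force: 2.3
```

Run:
```python
from h import *
s=here(.55);o=r.get_obs();print(s,o["force"],o["finger_force"]); p=np.array(s[:2])-CH;A=np.degrees(np.arctan2(p[1],p[0]));print(np.hypot(*p),A)
s=eyes.grab_frame("side")[:,:,::-1];t=eyes.grab_frame("top")[:,:,::-1]
cv2.imwrite("pics/m2.png",np.hstack([crop(s,(250,270),100,140,4),crop(t,(315,255),100,140,4)]))
```

```text
(np.float64(437.75745330086943), np.float64(-167.20333950161293), np.float64(77.2546046144833), np.float64(63.91745423767207), 0.55) [3.61741837 3.83352207 3.14582109] 2.304331362247467
109.91705380978917 153.3531776057643
```

View pics/m2.png

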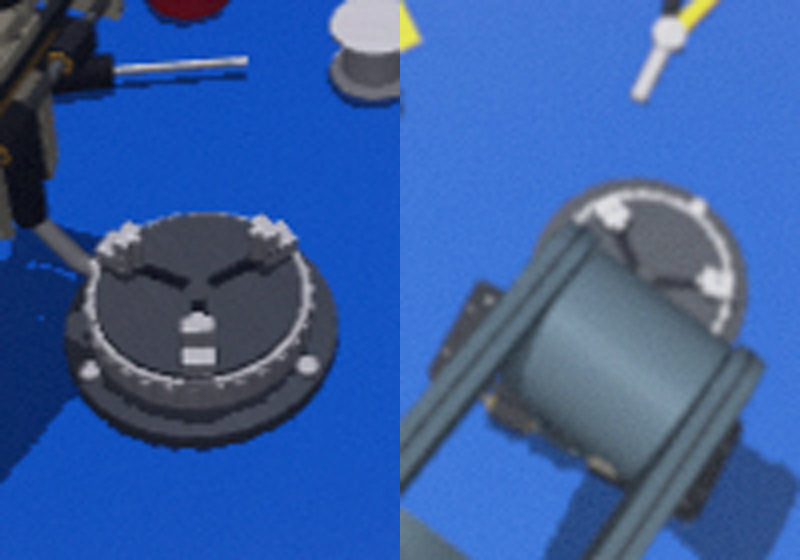

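The jaws have moved well outward and the handle is now at about 148°. I'll keep going in small steps until the stop shows up as rising force.

Call:
step_arm(
  steps=[
    [0,-0.03,0,0,0,-0.06,0.55],
    [0,-0.06,0,0,0,-0.1,0.55],
    [0,-0.08,0,0,0,-0.14,0.55],
    [-0.01,-0.1,0,0,0,-0.17,0.55],
    [-0.01,-0.11,0,0,0,-0.2,0.55],
  ],
)

```text
time_s: 8.5
position: [432.9, -177.8, 76.8]
orientation: [-0.0, 0.175, 0.985, 0.0]
force: [2.7, 3.8, 3.3]
finger_gap: 41.9
finger_force: 2.3
```

Call:
step_arm(
  steps=[
    [0,-0.03,0,0,0,-0.06,0.55],
    [0,-0.06,0,0,0,-0.1,0.55],
    [0,-0.08,0,0,0,-0.14,0.55],
    [-0.01,-0.1,0,0,0,-0.17,0.55],
    [-0.01,-0.11,0,0,0,-0.2,0.55],
  ],
)

```text
time_s: 9.0
position: [429.8, -188.4, 76.6]
orientation: [-0.0, 0.123, 0.992, 0.0]
force: [2.4, 4.5, 3.2]
finger_gap: 41.9
finger_force: 2.3
```

Run:
```python
from h import *
s=here(.55);o=r.get_obs();print(s,o["force"],o["finger_force"]); p=np.array(s[:2])-CH;A=np.degrees(np.arctan2(p[1],p[0]));print(np.hypot(*p),A)
for n in("side",):
  for l in("jaw1","handle_top","chuck"):
    for d in cut_out(n,l):
        ys,xs=np.nonzero(d["mask"]); print(l,round(d["conf"],2),xs.min(),xs.max(),ys.min(),ys.max())
# where noses project for gaps 39 and 30
for rr in (39,34,30):
  print(rr,proj("side",[[536+rr*np.cos(t),-216.5+rr*np.sin(t),68] for t in np.radians([-90,30,150])]).round(1).tolist())
```

```text
(np.float64(429.7947436799298), np.float64(-188.41884544416934), np.float64(76.60579973806925), np.float64(75.9007017980311), 0.55) [2.44807657 4.48773432 3.22012305] 2.331775948405266
109.85493940283368 165.18965498782194
jaw1 0.7 245 253 278 293
jaw1 0.66 214 260 213 222
jaw1 0.61 225 234 257 267
handle_top 0.69 202 278 238 301
handle_top 0.4 216 240 355 397
handle_top 0.27 236 254 155 166
chuck 0.78 201 284 236 312
39 [[250.1, 279.1], [263.4, 257.8], [233.8, 260.3]]
34 [[249.9, 277.3], [261.6, 258.8], [235.7, 261.0]]
30 [[249.8, 275.9], [260.2, 259.6], [237.3, 261.5]]
```

Call:
step_arm(
  steps=[
    [0,-0.03,0,0,0,-0.06,0.55],
    [0,-0.05,0,0,0,-0.09,0.55],
    [0,-0.07,0,0,0,-0.12,0.55],
    [-0.01,-0.08,0,0,0,-0.14,0.55],
    [-0.01,-0.08,0,0,0,-0.14,0.55],
  ],
)

```text
time_s: 9.65
position: [428.4, -195.7, 76.5]
orientation: [-0.001, 0.087, 0.996, 0.001]
force: [1.1, 7.4, 5.1]
finger_gap: 41.9
finger_force: 3.7
```

Call:
step_arm(
  steps=[
    [0,-0.01,0,0,0,-0.02,0.55],
    [0,-0.02,0,0,0,-0.03,0.55],
    [0,-0.03,0,0,0,-0.04,0.55],
    [0,-0.04,0,0,0,-0.05,0.55],
    [0,-0.04,0,0,0,-0.05,0.55],
  ],
)

```text
time_s: 10.15
position: [428.8, -196.0, 76.3]
orientation: [0.0, 0.075, 0.997, 0.004]
force: [9.2, 21.5, 6.7]
finger_gap: 42.3
finger_force: 11.0
```

The handle is hard against the open stop: 21 N and no further motion. I'll back off, rise, and check the pile position with an overlay.

Call:
step_arm(
  steps=[
    [0,0.03,0,0,0,0,0.55],
    [0,0.06,0,0,0,0,0.55],
    [0,0.09,0,0,0,0,0.55],
    [0,0.12,0,0,0,0,0.55],
    [0,0.12,0,0,0,0,0.55],
  ],
)

```text
time_s: 10.65
position: [429.8, -189.0, 76.5]
orientation: [-0.0, 0.074, 0.997, -0.0]
force: [-0.2, 0.4, -0.5]
finger_gap: 41.7
finger_force: 0.0
```

Call:
step_arm(
  steps=[
    [0,0,-0.2,0,0,0,0.55],
    [0,0,-0.4,0,0,0,0.55],
    [0,0,-0.6,0,0,0,0.3],
    [0,0,-0.8,0,0,0,0.3],
    [0,0,-1,0,0,0,0.3],
  ],
)

```text
time_s: 11.15
position: [429.8, -189.4, 177.4]
orientation: [-0.0, 0.074, 0.997, -0.0]
force: [-0.3, 0.6, -0.7]
finger_gap: 60.9
finger_force: 0.0
```

Run:
```python
from h import *
s=here(.3);print(s)
out=[]
th=np.linspace(0,2*np.pi,60)
for n,c in(("side",(245,150)),("top",(172,245))):
    im=cv2.imread(f"pics/{n}0.png"); k=5
    im=crop(im,c,80,80,k)
    for rr,z,col in((11,156,(0,255,255)),(30,102,(0,255,0)),(30,70,(255,255,0)),(30,6,(255,0,255))):
        P=np.c_[547.5+rr*np.cos(th),220.5+rr*np.sin(th),z+0*th]
        q=(proj(n,P)+0.5-np.array(c)+40)*k
        cv2.polylines(im,[q.round().astype(np.int32)],True,col,1)
    out.append(im)
cv2.imwrite("pics/ov.png",np.hstack(out))
```

```text
(np.float64(429.83641847942425), np.float64(-189.3821553261482), np.float64(177.41523877156416), np.float64(81.53201089304798), 0.3)
```

View pics/ov.png

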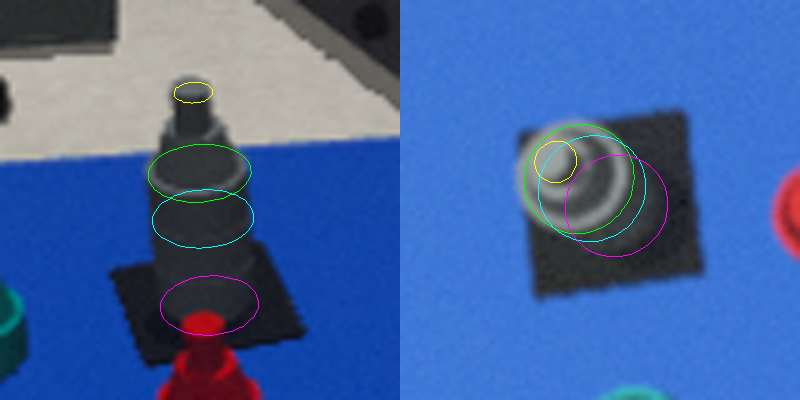

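The overlay shows the true pile about 3 mm further toward +y, so I take it as (547.5, 223.5). Its heights match.

Run:
```python
from h import *
s=here(.3);a=np.array(s[:3]);b=np.array([547.5,223.5,200])
plan(s,[(*(a+(b-a)*k/5),s[3],.3) for k in(1,2,3,4,5)])
```

```text
[-0.111, 0.851, -0.045, 0.0, 0.0, 0.0] jaw 0.3
[-0.111, 0.851, -0.045, 0.0, 0.0, 0.0] jaw 0.3
[-0.111, 0.851, -0.045, 0.0, 0.0, 0.0] jaw 0.3
[-0.111, 0.851, -0.045, 0.0, 0.0, 0.0] jaw 0.3
[-0.111, 0.851, -0.045, 0.0, 0.0, 0.0] jaw 0.3
```

Call:
step_arm(
  steps=[
    [-0.02,0.17,-0.05,0,0,0,0.3],
    [-0.04,0.34,-0.1,0,0,0,0.3],
    [-0.07,0.51,-0.15,0,0,0,0.3],
    [-0.09,0.68,-0.2,0,0,0,0.3],
    [-0.11,0.85,-0.23,0,0,0,0.3],
  ],
)

```text
time_s: 11.65
position: [453.6, -106.5, 200.0]
orientation: [0.0, 0.074, 0.997, -0.0]
force: [0.3, 0.7, 0.1]
finger_gap: 65.0
finger_force: 0.0
```

Call:
step_arm(
  steps=[
    [-0.02,0.17,0,0,0,0,0.3],
    [-0.04,0.34,0,0,0,0,0.3],
    [-0.07,0.51,0,0,0,0,0.3],
    [-0.09,0.68,0,0,0,0,0.3],
    [-0.11,0.85,0,0,0,0,0.3],
  ],
)

```text
time_s: 12.15
position: [476.9, -23.9, 199.6]
orientation: [-0.0, 0.074, 0.997, -0.0]
force: [-0.6, -0.5, -0.7]
finger_gap: 65.2
finger_force: 0.0
```

Call:
step_arm(
  steps=[
    [-0.02,0.17,0,0,0,0,0.3],
    [-0.04,0.34,0,0,0,0,0.3],
    [-0.07,0.51,0,0,0,0,0.3],
    [-0.09,0.68,0,0,0,0,0.3],
    [-0.11,0.85,0,0,0,0,0.3],
  ],
)

```text
time_s: 12.65
position: [500.3, 58.6, 199.5]
orientation: [-0.0, 0.074, 0.997, -0.0]
force: [-0.6, -0.0, -0.7]
finger_gap: 65.0
finger_force: 0.0
```

Call:
step_arm(
  steps=[
    [-0.02,0.17,0,0,0,0,0.3],
    [-0.04,0.34,0,0,0,0,0.3],
    [-0.07,0.51,0,0,0,0,0.3],
    [-0.09,0.68,0,0,0,0,0.3],
    [-0.11,0.85,0,0,0,0,0.3],
  ],
)

```text
time_s: 13.15
position: [523.8, 141.0, 199.5]
orientation: [-0.0, 0.074, 0.997, -0.0]
force: [-1.2, -0.3, -1.0]
finger_gap: 65.0
finger_force: 0.0
```

Call:
step_arm(
  steps=[
    [-0.02,0.2,0,0,0,0,0.3],
    [-0.04,0.4,0,0,0,0,0.3],
    [-0.08,0.6,0,0,0,0,0.3],
    [-0.11,0.85,0,0,0,0,0.3],
    [-0.11,0.85,0,0,0,0,0.3],
  ],
)

```text
time_s: 13.65
position: [547.4, 225.1, 199.2]
orientation: [0.0, 0.073, 0.997, 0.0]
force: [0.9, -0.3, 0.4]
finger_gap: 64.9
finger_force: 0.0
```

Run:
```python
from h import *
s=here(.3);print(s)
plan(s,[(547.5,223.5,134,s[3],.3)])
s=eyes.grab_frame("side")[:,:,::-1];t=eyes.grab_frame("top")[:,:,::-1]
cv2.imwrite("pics/m3.png",np.hstack([crop(s,(245,140),100,120,4),crop(s,(250,270),100,120,4)]))
```

```text
(np.float64(547.4415707027949), np.float64(225.12823589397175), np.float64(199.23850386873093), np.float64(81.65842453415357), 0.3)
[-0.003, -0.016, 0.652, 0.0, 0.0, 0.0] jaw 0.3
```

View pics/m3.png

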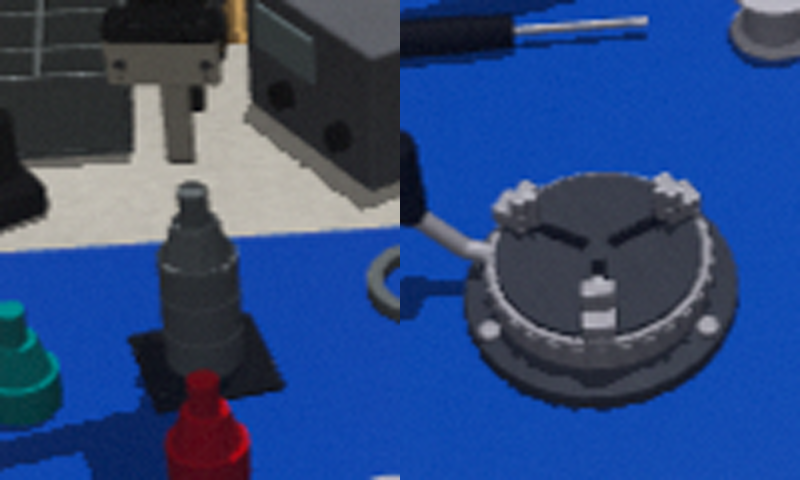

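Run:
```python
from h import *
u=np.array([np.cos(np.radians(81.66)),np.sin(np.radians(81.66)),0])
p=np.array([547.4,225.1,199.2])
print(proj("side",[p-u*33,p-u*42,p,[547.5,223.5,156],[550.5,223.5,156]]).round(1), "meas finger tip col",180.5/4+195,"row",162/4+80,"stub",192/4+195,188/4+80)
```

```text
[[240.7 119.7]
 [240.4 121.5]
 [242.  113.5]
 [243.  127.4]
 [244.1 127.3]] meas finger tip col 240.125 row 120.5 stub 243.0 127.0
```

Predicted and seen pixels agree within half a pixel, so I'll descend and grip.

Call:
step_arm(
  steps=[
    [0,-0.01,0.15,0,0,0,0.3],
    [0,-0.02,0.3,0,0,0,0.3],
    [0,-0.02,0.45,0,0,0,0.3],
    [0,-0.02,0.57,0,0,0,0.3],
    [0,-0.02,0.65,0,0,0,0.3],
  ],
)

```text
time_s: 14.25
position: [546.2, 220.2, 133.7]
orientation: [-0.001, 0.074, 0.997, -0.0]
force: [0.3, -0.2, -0.3]
finger_gap: 64.9
finger_force: 0.0
```

Call:
step_arm(
  steps=[
    [0,0,0,0,0,0,0.55],
    [0,0,0,0,0,0,0.65],
    [0,0,0,0,0,0,0.75],
    [0,0,0,0,0,0,0.85],
    [0,0,0,0,0,0,1],
  ],
)

```text
time_s: 14.75
position: [546.9, 221.4, 135.2]
orientation: [0.0, 0.074, 0.997, 0.0]
force: [-0.4, 0.4, 1.0]
finger_gap: 29.7
finger_force: 0.5
```

Call:
step_arm(
  steps=[
    [0,0,0,0,0,0,1],
    [0,0,0,0,0,0,1],
    [0,0,0,0,0,0,1],
    [0,0,0,0,0,0,1],
    [0,0,0,0,0,0,1],
  ],
)

```text
time_s: 15.25
position: [546.8, 221.4, 134.9]
orientation: [0.0, 0.074, 0.997, 0.0]
force: [0.3, 1.1, 1.5]
finger_gap: 21.2
finger_force: 29.9
```

Call:
step_arm(
  steps=[
    [0,0,-0.1,0,0,0,1],
    [0,0,-0.2,0,0,0,1],
    [0,0,-0.3,0,0,0,1],
    [0,0,-0.4,0,0,0,1],
    [0,0,-0.5,0,0,0,1],
  ],
)

```text
time_s: 15.75
position: [546.7, 221.2, 185.7]
orientation: [0.0, 0.074, 0.997, -0.0]
force: [0.4, 0.3, -2.2]
finger_gap: 21.4
finger_force: 29.9
```

Call:
step_arm(
  steps=[
    [0,0,-0.1,0,0,0,1],
    [0,0,-0.2,0,0,0,1],
    [0,0,-0.3,0,0,0,1],
    [0,0,-0.4,0,0,0,1],
    [0,0,-0.45,0,0,0,1],
  ],
)

```text
time_s: 16.25
position: [547.1, 221.3, 231.0]
orientation: [0.001, 0.074, 0.997, 0.0]
force: [0.4, -0.3, -2.0]
finger_gap: 21.2
finger_force: 29.9
```

Run:
```python
from h import *
s=here(1);print(s, r.get_obs()["force"])
a=np.array(s[:3]);b=np.array([536,-216.5,215])
plan(s,[(*(a+(b-a)*k/5),s[3],1) for k in(1,2,3,4,5)])
s=eyes.grab_frame("side")[:,:,::-1]
cv2.imwrite("pics/m4.png",crop(s,(245,130),100,120,5))
```

```text
(np.float64(547.1182037591495), np.float64(221.33457274360373), np.float64(231.02496708156247), np.float64(81.55101981296897), 1) [ 0.42712869 -0.32257635 -2.03794324]
[-0.107, -0.869, 0.032, 0.0, 0.0, 0.0] jaw 1
[-0.107, -0.869, 0.032, 0.0, 0.0, 0.0] jaw 1
[-0.107, -0.869, 0.032, 0.0, 0.0, 0.0] jaw 1
[-0.107, -0.869, 0.032, 0.0, 0.0, 0.0] jaw 1
[-0.107, -0.869, 0.032, 0.0, 0.0, 0.0] jaw 1
```

View pics/m4.png

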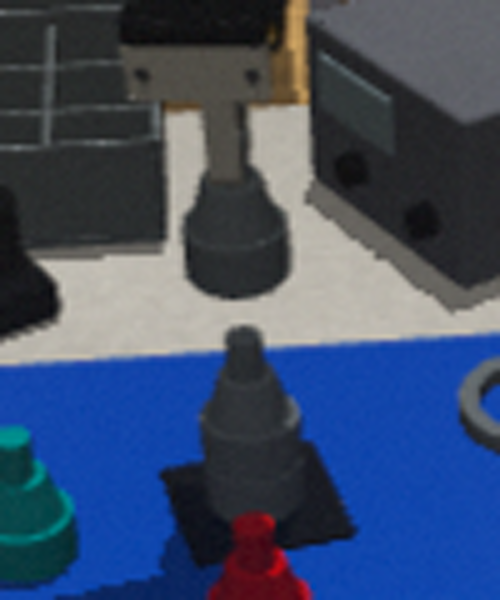

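Only the top cowl was lifted. It hangs upright, and the other two are still nested on the pad. Now I'll carry it to the chuck.

Call:
step_arm(
  steps=[
    [-0.02,-0.12,0,0,0,0,1],
    [-0.04,-0.29,0,0,0,0,1],
    [-0.06,-0.48,0,0,0,0,1],
    [-0.08,-0.67,0,0,0,0,1],
    [-0.11,-0.87,0,0,0,0,1],
  ],
)

```text
time_s: 16.8
position: [544.0, 131.4, 228.9]
orientation: [-0.001, 0.074, 0.997, -0.0]
force: [-0.5, -0.9, -2.2]
finger_gap: 21.4
finger_force: 29.9
```

Call:
step_arm(
  steps=[
    [-0.02,-0.17,0,0,0,0,1],
    [-0.04,-0.34,0,0,0,0,1],
    [-0.06,-0.51,0,0,0,0,1],
    [-0.08,-0.69,0,0,0,0,1],
    [-0.11,-0.87,0,0,0,0,1],
  ],
)

```text
time_s: 17.3
position: [541.9, 43.7, 229.0]
orientation: [-0.001, 0.074, 0.997, -0.0]
force: [0.0, 0.8, -1.7]
finger_gap: 21.5
finger_force: 29.9
```

Call:
step_arm(
  steps=[
    [-0.02,-0.17,0,0,0,0,1],
    [-0.04,-0.34,0,0,0,0,1],
    [-0.06,-0.51,0,0,0,0,1],
    [-0.08,-0.69,0,0,0,0,1],
    [-0.11,-0.87,0,0,0,0,1],
  ],
)

```text
time_s: 17.8
position: [539.8, -43.8, 229.0]
orientation: [-0.001, 0.074, 0.997, -0.0]
force: [0.8, -0.5, -2.8]
finger_gap: 21.5
finger_force: 29.9
```

Call:
step_arm(
  steps=[
    [-0.02,-0.17,0.03,0,0,0,1],
    [-0.04,-0.34,0.06,0,0,0,1],
    [-0.06,-0.51,0.09,0,0,0,1],
    [-0.08,-0.69,0.12,0,0,0,1],
    [-0.11,-0.87,0.15,0,0,0,1],
  ],
)

```text
time_s: 18.3
position: [537.7, -131.3, 213.9]
orientation: [-0.001, 0.074, 0.997, 0.0]
force: [0.5, -0.1, -2.5]
finger_gap: 21.3
finger_force: 29.9
```

Call:
step_arm(
  steps=[
    [-0.02,-0.2,0.03,0,0,0,1],
    [-0.04,-0.4,0.06,0,0,0,1],
    [-0.06,-0.6,0.09,0,0,0,1],
    [-0.09,-0.77,0.12,0,0,0,1],
    [-0.11,-0.87,0.15,0,0,0,1],
  ],
)

```text
time_s: 18.8
position: [536.3, -219.3, 199.0]
orientation: [-0.0, 0.075, 0.997, -0.0]
force: [0.4, 0.9, -1.9]
finger_gap: 21.3
finger_force: 29.9
```

Run:
```python
from h import *
s=here(1);print(s, r.get_obs()["force"],r.get_obs()["finger_gap"])
plan(s,[(536,-216.5,145,s[3],1)])
s=eyes.grab_frame("side")[:,:,::-1];cv2.imwrite("pics/side5.png",s)
for rr in(30,39):
  print(rr,proj("side",[[536+rr*np.cos(t),-216.5+rr*np.sin(t),68] for t in np.radians([-90,30,150])]).round(1).tolist())
im=crop(s,(250,255),110,120,5);th=np.linspace(0,6.29,60)
for rr,z,col in((60,42,(0,255,0)),(80,12,(0,255,255)),(30,here()[2]-65,(255,0,255)),(30,here()[2]-33,(255,0,255))):
    c=(536,-216.5) if z in(42,12) else here()[:2]
    q=(proj("side",np.c_[c[0]+rr*np.cos(th),c[1]+rr*np.sin(th),z+0*th])+.5-[195,195])*5
    cv2.polylines(im,[q.round().astype(np.int32)],True,col,1)
cv2.imwrite("pics/m5.png",im)
```

```text
(np.float64(536.2986853907464), np.float64(-219.2864025872626), np.float64(199.04984671475358), np.float64(81.4442589850822), 1) [ 0.38132124  0.88350404 -1.90014093] 21.291349192992694
[0.007, 0.027, 0.54, 0.0, 0.0, 0.0] jaw 1
30 [[249.8, 275.9], [260.2, 259.6], [237.3, 261.5]]
39 [[250.1, 279.1], [263.4, 257.8], [233.8, 260.3]]
```

View pics/m5.png

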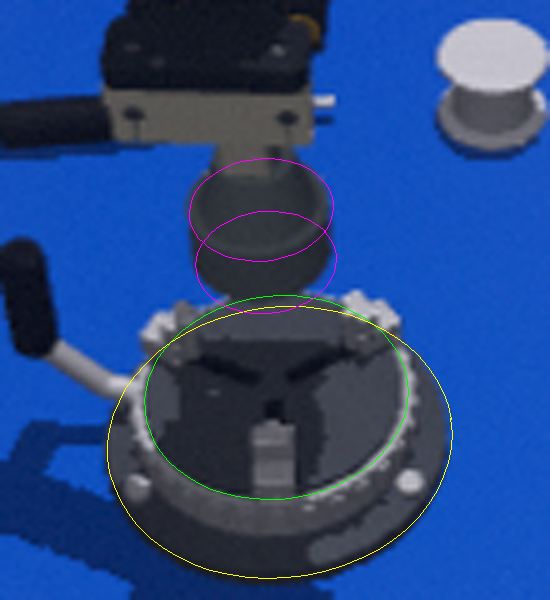

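The cowl hangs over the chuck with the jaws open around it. In camera terms it lines up with the chuck axis to about 2 mm, well inside the 9 mm clearance, so I'll lower it.

Call:
step_arm(
  steps=[
    [0,0,0.15,0,0,0,1],
    [0,0,0.3,0,0,0,1],
    [0,0,0.4,0,0,0,1],
    [0,0,0.5,0,0,0,1],
    [0,0,0.55,0,0,0,1],
  ],
)

```text
time_s: 19.35
position: [536.8, -216.7, 143.7]
orientation: [-0.001, 0.073, 0.997, 0.0]
force: [0.8, 0.1, -1.8]
finger_gap: 21.4
finger_force: 29.9
```

Run:
```python
from h import *
s=here(1);print(s, r.get_obs()["force"])
s=eyes.grab_frame("side")[:,:,::-1]; cv2.imwrite("pics/side6.png",s)
cv2.imwrite("pics/m6.png",crop(s,(250,265),100,100,6))
for d in cut_out("side","cowl_top"):
    ys,xs=np.nonzero(d["mask"]); print(round(d["conf"],2),xs.min(),xs.max(),ys.min(),ys.max())
```

```text
(np.float64(536.8359423742179), np.float64(-216.66266835258875), np.float64(143.68714574526024), np.float64(81.57373482021205), 1) [ 0.7798268   0.09100159 -1.78300052]
0.85 190 211 155 184
0.74 235 262 245 272
```

View pics/m6.png

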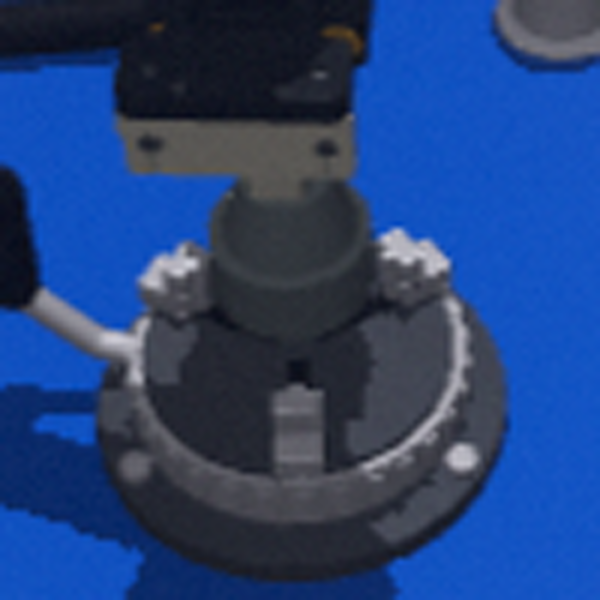

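Run:
```python
from h import *
th=np.linspace(0,2*np.pi,361)
def ring(c,rr,z):
    q=(proj("side",np.c_[c[0]+rr*np.cos(th),c[1]+rr*np.sin(th),z+0*th])-[200,215])*6; return [q[:,0].min().round(),q[:,0].max().round(),q[:,1].min().round(),q[:,1].max().round()]
c=(536.8,-216.7)
print("band bottom",ring(c,30,143.7-65),"band top",ring(c,30,143.7-33))
print("foot",ring((536,-216.5),80,0),ring((536,-216.5),80,12),"face",ring((536,-216.5),60,42))
print("seat",(proj("side",[[536,-216.5,42]])-[200,215])*6, "slot ends",(proj("side",[[536+8*np.cos(t),-216.5+8*np.sin(t),42] for t in np.radians([-90,30,150])])-[200,215])*6)
m={}
```

```text
band bottom [np.float64(214.0), np.float64(376.0), np.float64(225.0), np.float64(347.0)] band top [np.float64(207.0), np.float64(373.0), np.float64(166.0), np.float64(289.0)]
foot [np.float64(99.0), np.float64(509.0), np.float64(264.0), np.float64(590.0)] [np.float64(96.0), np.float64(509.0), np.float64(244.0), np.float64(571.0)] face [np.float64(140.0), np.float64(456.0), np.float64(231.0), np.float64(476.0)]
seat [[298.48129208 348.32179309]] slot ends [[299.64119695 364.60982447]
 [316.04439074 338.65760108]
 [279.75016043 341.84067992]]
```

The cowl and chuck are consistent within about 2 mm, so I'll lower it to the seat.

Call:
step_arm(
  steps=[
    [0,0,0.07,0,0,0,1],
    [0,0,0.14,0,0,0,1],
    [0,0,0.21,0,0,0,1],
    [0,0,0.27,0,0,0,1],
    [0,0,0.32,0,0,0,1],
  ],
)

```text
time_s: 19.95
position: [537.0, -217.0, 111.9]
orientation: [-0.0, 0.074, 0.997, 0.0]
force: [0.6, -0.2, -2.0]
finger_gap: 21.4
finger_force: 29.9
```

Call:
step_arm(
  steps=[
    [0,0,0.01,0,0,0,1],
    [0,0,0.02,0,0,0,1],
    [0,0,0.03,0,0,0,1],
    [0,0,0.03,0,0,0,1],
    [0,0,0.03,0,0,0,1],
  ],
)

```text
time_s: 20.45
position: [537.3, -217.2, 109.9]
orientation: [0.0, 0.074, 0.997, -0.0]
force: [0.6, -0.3, -2.4]
finger_gap: 21.6
finger_force: 29.9
```

Call:
step_arm(
  steps=[
    [0,0,0.01,0,0,0,1],
    [0,0,0.02,0,0,0,1],
    [0,0,0.02,0,0,0,1],
    [0,0,0.02,0,0,0,1],
    [0,0,0.02,0,0,0,1],
  ],
)

```text
time_s: 20.95
position: [537.2, -217.1, 107.7]
orientation: [-0.0, 0.074, 0.997, 0.0]
force: [0.0, -0.0, -2.4]
finger_gap: 21.5
finger_force: 29.9
```

Call:
step_arm(
  steps=[
    [0,0,0.01,0,0,0,1],
    [0,0,0.01,0,0,0,1],
    [0,0,0.02,0,0,0,1],
    [0,0,0.02,0,0,0,1],
    [0,0,0.02,0,0,0,1],
  ],
)

```text
time_s: 21.45
position: [537.7, -217.1, 106.9]
orientation: [0.001, 0.074, 0.997, -0.0]
force: [-2.0, 2.5, 5.9]
finger_gap: 21.5
finger_force: 29.9
```

Contact came at exactly the expected height, TCP 106.9. Now I'll let go and rise.

Call:
step_arm(
  steps=[
    [0,0,0,0,0,0,0.8],
    [0,0,0,0,0,0,0.7],
    [0,0,0,0,0,0,0.6],
    [0,0,0,0,0,0,0.5],
    [0,0,0,0,0,0,0.4],
  ],
)

```text
time_s: 21.95
position: [537.1, -217.2, 105.5]
orientation: [-0.0, 0.074, 0.997, -0.0]
force: [0.3, -0.2, 0.1]
finger_gap: 47.1
finger_force: 0.0
```

Call:
step_arm(
  steps=[
    [0,0,-0.1,0,0,0,0.4],
    [0,0,-0.25,0,0,0,0.4],
    [0,0,-0.4,0,0,0,0.4],
    [0,0,-0.6,0,0,0,0.4],
    [0,0,-0.75,0,0,0,0.55],
  ],
)

```text
time_s: 22.45
position: [537.5, -217.4, 182.6]
orientation: [0.001, 0.074, 0.997, -0.0]
force: [-0.4, -0.2, 0.5]
finger_gap: 51.4
finger_force: 0.0
```

Run:
```python
from h import *
s=here(.55);print(s, r.get_obs()["force"])
f=eyes.grab_frame("side"); cv2.imwrite("pics/side7.png",f[:,:,::-1])
for d in cut_out("side","cowl_top"):
    ys,xs=np.nonzero(d["mask"]); print(round(d["conf"],2),xs.min(),xs.max(),ys.min(),ys.max())
print(proj("side",[[536+30,-216.5,60],[536-30,-216.5,60],[536,-246.5,42],[536,-205.5,128]]).round(1))
# handle centre seen in side, and target: handle at 163.5 deg
for d in cut_out("side","handle_top"):
    ys,xs=np.nonzero(d["mask"]); print("h",round(d["conf"],2),xs.min(),xs.max(),ys.min(),ys.max())
t=np.radians(163.5);H=CH+110*np.array([np.cos(t),np.sin(t)]); print(H,proj("side",[[*H,115]]))
arc([163.5,163.5],170,.55); arc([163.5],76,.55)
```

```text
(np.float64(537.5396760283857), np.float64(-217.39181623232884), np.float64(182.5994867138086), np.float64(81.5497406331275), 0.55) [-0.37851253 -0.24806215  0.48115614]
0.96 236 263 244 280
0.62 190 210 155 185
[[262.6 266.7]
 [236.  269.1]
 [250.5 283.4]
 [247.3 243.6]]
h 0.81 194 278 243 301
h 0.53 237 262 244 280
[ 430.52982916 -185.25831208] [[199.32910107 244.97208276]]
[1.109, 0.162, 0.121, 0.0, 0.0, 0.268] jaw 0.55
[0.0, 0.0, 0.0, 0.0, 0.0, 0.0] jaw 0.55
[1.109, 0.162, 1.061, 0.0, 0.0, 0.268] jaw 0.55
```

Call:
step_arm(
  steps=[
    [0.15,0.02,0,0,0,0,0.55],
    [0.3,0.04,0,0,0,0,0.55],
    [0.4,0.06,0,0,0,0,0.55],
    [0.5,0.08,0,0,0,0,0.55],
    [0.55,0.08,0,0,0,0,0.55],
  ],
)

```text
time_s: 23.1
position: [483.1, -200.6, 180.4]
orientation: [-0.0, 0.074, 0.997, 0.0]
force: [0.4, 0.5, 0.6]
finger_gap: 41.7
finger_force: 0.0
```

Call:
step_arm(
  steps=[
    [0.15,0.02,0,0,0,0.05,0.55],
    [0.3,0.04,0.03,0,0,0.1,0.55],
    [0.4,0.06,0.06,0,0,0.15,0.55],
    [0.5,0.08,0.1,0,0,0.2,0.55],
    [0.56,0.08,0.13,0,0,0.27,0.55],
  ],
)

```text
time_s: 23.6
position: [429.0, -184.5, 167.3]
orientation: [-0.0, 0.145, 0.989, 0.0]
force: [-0.1, 0.0, 1.1]
finger_gap: 41.8
finger_force: 0.0
```

Run:
```python
from h import *
s=here(.55);print(s, r.get_obs()["finger_gap"])
arc([163.5],76,.55)
```

```text
(np.float64(428.9770052642453), np.float64(-184.53841706934364), np.float64(167.28448772235154), np.float64(73.34739009576131), 0.55) 41.783594180629464
[-0.017, -0.002, 0.913, 0.0, 0.0, -0.005] jaw 0.55
```

Call:
step_arm(
  steps=[
    [-0.01,0,0.2,0,0,0,0.55],
    [-0.02,0,0.4,0,0,0,0.55],
    [-0.02,0,0.6,0,0,0,0.55],
    [-0.02,0,0.75,0,0,0,0.55],
    [-0.02,0,0.91,0,0,0,0.55],
  ],
)

```text
time_s: 24.1
position: [431.6, -185.5, 75.8]
orientation: [0.0, 0.144, 0.99, -0.0]
force: [0.7, -0.7, -0.3]
finger_gap: 42.1
finger_force: 0.0
```

Call:
step_arm(
  steps=[
    [0,0.06,0,0,0,0.1,0.55],
    [-0.01,0.12,0,0,0,0.2,0.55],
    [-0.01,0.17,0,0,0,0.3,0.55],
    [-0.02,0.23,0,0,0,0.4,0.55],
    [-0.04,0.28,0,0,0,0.5,0.55],
  ],
)

```text
time_s: 24.6
position: [441.8, -160.3, 75.9]
orientation: [-0.002, 0.273, 0.962, -0.001]
force: [-5.9, -4.4, -0.5]
finger_gap: 42.0
finger_force: 3.6
```

Run:
```python
from h import *
s=here(.55);o=r.get_obs();print(s,o["force"],o["finger_force"]); p=np.array(s[:2])-CH;A=np.degrees(np.arctan2(p[1],p[0]));print(np.hypot(*p),A)
for a in (4,8,12,16,20): arc([A-a],76,.55)
```

```text
(np.float64(441.8030069620309), np.float64(-160.25180593036077), np.float64(75.85305098715448), np.float64(58.316968633160876), 0.55) [-5.85766275 -4.40330605 -0.54090646] 3.5503938049077988
109.71295654338641 149.1571534525841
[0.001, 0.077, -0.001, 0.0, 0.0, 0.105] jaw 0.55
[-0.006, 0.153, -0.001, 0.0, 0.0, 0.239] jaw 0.55
[-0.018, 0.229, -0.001, 0.0, 0.0, 0.372] jaw 0.55
[-0.035, 0.304, -0.001, 0.0, 0.0, 0.505] jaw 0.55
[-0.058, 0.377, -0.001, 0.0, 0.0, 0.639] jaw 0.55
```

Call:
step_arm(
  steps=[
    [0,0.08,0,0,0,0.11,0.55],
    [-0.01,0.15,0,0,0,0.24,0.55],
    [-0.02,0.23,0,0,0,0.37,0.55],
    [-0.04,0.3,0,0,0,0.5,0.55],
    [-0.06,0.38,0,0,0,0.65,0.55],
  ],
)

```text
time_s: 25.1
position: [465.9, -130.6, 75.8]
orientation: [-0.002, 0.432, 0.902, -0.001]
force: [-6.5, -4.7, 0.2]
finger_gap: 41.8
finger_force: 3.8
```

Call:
step_arm(
  steps=[
    [0,0.05,0,0,0,0.08,0.55],
    [-0.01,0.1,0,0,0,0.16,0.55],
    [-0.01,0.14,0,0,0,0.24,0.55],
    [-0.02,0.18,0,0,0,0.31,0.55],
    [-0.03,0.22,0,0,0,0.39,0.55],
  ],
)

```text
time_s: 25.6
position: [484.4, -118.2, 75.7]
orientation: [-0.003, 0.521, 0.853, -0.001]
force: [-8.3, 0.3, 3.5]
finger_gap: 42.3
finger_force: 3.4
```

Run:
```python
from h import *
s=here(.55);o=r.get_obs();print(s,o["force"],o["finger_force"]); p=np.array(s[:2])-CH;A=np.degrees(np.arctan2(p[1],p[0]));print(np.hypot(*p),A)
for a in (1,2,4,6,8): arc([A-a],76,.55)
f=eyes.grab_frame("side"); cv2.imwrite("pics/side8.png",f[:,:,::-1])
for d in cut_out("side","cowl_top"):
    ys,xs=np.nonzero(d["mask"]); print(round(d["conf"],2),xs.min(),xs.max(),ys.min(),ys.max())
```

```text
(np.float64(484.3625346253662), np.float64(-118.16298931873854), np.float64(75.67361976535126), np.float64(27.138368035129403), 0.55) [-8.30318811  0.32563806  3.50385397] 3.435123637318611
111.07022778424034 117.7042843956091
[-0.011, 0.019, -0.003, 0.0, 0.0, 0.014] jaw 0.55
[-0.011, 0.038, -0.003, 0.0, 0.0, 0.048] jaw 0.55
[-0.013, 0.077, -0.003, 0.0, 0.0, 0.114] jaw 0.55
[-0.016, 0.115, -0.003, 0.0, 0.0, 0.181] jaw 0.55
[-0.02, 0.153, -0.003, 0.0, 0.0, 0.248] jaw 0.55
0.82 237 262 245 280
0.55 245 251 193 198
```

Call:
step_arm(
  steps=[
    [-0.01,0.03,0,0,0,0.05,0.55],
    [-0.01,0.06,0,0,0,0.1,0.55],
    [-0.01,0.09,0,0,0,0.15,0.55],
    [-0.02,0.12,0,0,0,0.2,0.55],
    [-0.02,0.15,0,0,0,0.25,0.55],
  ],
)

```text
time_s: 26.2
position: [498.5, -112.9, 75.4]
orientation: [-0.003, 0.576, 0.817, -0.001]
force: [-6.9, 0.7, 0.8]
finger_gap: 42.2
finger_force: 3.1
```

Call:
step_arm(
  steps=[
    [0,0.02,0,0,0,0.04,0.55],
    [0,0.04,0,0,0,0.08,0.55],
    [0,0.06,0,0,0,0.11,0.55],
    [-0.01,0.08,0,0,0,0.14,0.55],
    [-0.01,0.1,0,0,0,0.17,0.55],
  ],
)

```text
time_s: 26.7
position: [508.1, -110.2, 75.3]
orientation: [-0.004, 0.612, 0.791, -0.001]
force: [-6.6, 2.4, 1.1]
finger_gap: 41.9
finger_force: 3.2
```

Call:
step_arm(
  steps=[
    [0,0.02,0,0,0,0.03,0.55],
    [0,0.04,0,0,0,0.06,0.55],
    [0,0.05,0,0,0,0.09,0.55],
    [0,0.06,0,0,0,0.11,0.55],
    [0,0.07,0,0,0,0.12,0.55],
  ],
)

```text
time_s: 27.2
position: [514.6, -108.7, 75.3]
orientation: [-0.004, 0.636, 0.772, -0.002]
force: [-8.4, -0.8, 2.0]
finger_gap: 42.0
finger_force: 4.2
```

Call:
step_arm(
  steps=[
    [0,0.01,0,0,0,0.02,0.55],
    [0,0.02,0,0,0,0.04,0.55],
    [0,0.03,0,0,0,0.05,0.55],
    [0,0.03,0,0,0,0.05,0.55],
    [0,0.03,0,0,0,0.05,0.55],
  ],
)

```text
time_s: 27.7
position: [516.9, -108.3, 75.2]
orientation: [-0.004, 0.646, 0.763, -0.002]
force: [-9.5, 0.6, 2.2]
finger_gap: 41.9
finger_force: 5.0
```

Call:
step_arm(
  steps=[
    [0,0.01,0,0,0,0.01,0.55],
    [0,0.02,0,0,0,0.02,0.55],
    [0,0.03,0,0,0,0.03,0.55],
    [0,0.03,0,0,0,0.04,0.55],
    [0,0.03,0,0,0,0.04,0.55],
  ],
)

```text
time_s: 28.2
position: [519.0, -107.9, 75.2]
orientation: [-0.005, 0.654, 0.757, -0.003]
force: [-12.7, -2.9, 3.9]
finger_gap: 42.5
finger_force: 6.4
```

Call:
step_arm(
  steps=[
    [0,0.01,0,0,0,0.01,0.55],
    [0,0.02,0,0,0,0.02,0.55],
    [0,0.02,0,0,0,0.03,0.55],
    [0,0.02,0,0,0,0.03,0.55],
    [0,0.02,0,0,0,0.03,0.55],
  ],
)

```text
time_s: 28.7
position: [520.4, -107.8, 75.1]
orientation: [-0.005, 0.66, 0.752, -0.003]
force: [-14.8, -2.3, 4.8]
finger_gap: 42.1
finger_force: 7.3
```

Call:
step_arm(
  steps=[
    [0,0.01,0,0,0,0.01,0.55],
    [0,0.02,0,0,0,0.02,0.55],
    [0,0.03,0,0,0,0.03,0.55],
    [0,0.03,0,0,0,0.03,0.55],
    [0,0.03,0,0,0,0.03,0.55],
  ],
)

```text
time_s: 29.2
position: [522.5, -107.4, 75.1]
orientation: [-0.006, 0.665, 0.746, -0.004]
force: [-17.4, -2.1, 6.6]
finger_gap: 42.1
finger_force: 8.5
```

17.5 N at the handle with the jaws on the cowl, which is in the clamping range. I'll back off and rise.

Call:
step_arm(
  steps=[
    [0,-0.03,0,0,0,0,0.55],
    [0,-0.06,0,0,0,0,0.55],
    [0,-0.09,0,0,0,0,0.55],
    [0,-0.12,0,0,0,0,0.55],
    [0,-0.12,0,0,0,0,0.55],
  ],
)

```text
time_s: 29.7
position: [516.5, -109.4, 76.4]
orientation: [-0.0, 0.666, 0.746, -0.0]
force: [-2.5, -1.3, -2.1]
finger_gap: 42.0
finger_force: 1.8
```

Call:
step_arm(
  steps=[
    [0,-0.02,0,0,0,0,0.55],
    [0,-0.03,0,0,0,0,0.55],
    [0,-0.04,0,0,0,0,0.55],
    [0,-0.04,0,0,0,0,0.55],
    [0,-0.04,0,0,0,0,0.55],
  ],
)

```text
time_s: 30.2
position: [513.5, -109.9, 76.9]
orientation: [0.0, 0.666, 0.746, 0.0]
force: [-0.2, 0.1, 0.2]
finger_gap: 42.0
finger_force: 0.0
```

Call:
step_arm(
  steps=[
    [0,0,-0.2,0,0,0,0.55],
    [0,0,-0.4,0,0,0,0.55],
    [0,0,-0.6,0,0,0,0.55],
    [0,0,-0.8,0,0,0,0.55],
    [0,0,-1,0,0,0,0.55],
  ],
)

```text
time_s: 30.7
position: [513.2, -109.8, 177.5]
orientation: [0.0, 0.666, 0.746, 0.0]
force: [0.2, -0.5, -0.3]
finger_gap: 41.8
finger_force: 0.0
```

Call:
step_arm(
  steps=[
    [0.2,-0.2,-0.1,0,0,0,0.55],
    [0.4,-0.4,-0.2,0,0,0,0.55],
    [0.6,-0.6,-0.3,0,0,0,0.55],
    [0.8,-0.8,-0.3,0,0,0,0.55],
    [1,-1,-0.3,0,0,0,0.55],
  ],
)

```text
time_s: 31.2
position: [401.8, -21.4, 207.1]
orientation: [0.001, 0.666, 0.746, 0.0]
force: [0.4, -0.1, -0.8]
finger_gap: 41.8
finger_force: 0.0
```

Run:
```python
from h import *
print(here(),r.get_obs()["force"])
s=eyes.grab_frame("side")[:,:,::-1];t=eyes.grab_frame("top")[:,:,::-1]
cv2.imwrite("pics/side9.png",s);cv2.imwrite("pics/top9.png",t)
cv2.imwrite("pics/m9.png",np.vstack([np.hstack([crop(s,(250,265),100,100,4),crop(t,(315,255),100,100,4)]),np.hstack([crop(s,(245,165),100,50,4),crop(t,(190,245),100,50,4)])]))
```

```text
(np.float64(401.8309789944666), np.float64(-21.37539486392203), np.float64(207.10376950333352), np.float64(6.545375483087008), 0) [ 0.4220302  -0.08384691 -0.82079665]
```

View pics/m9.png

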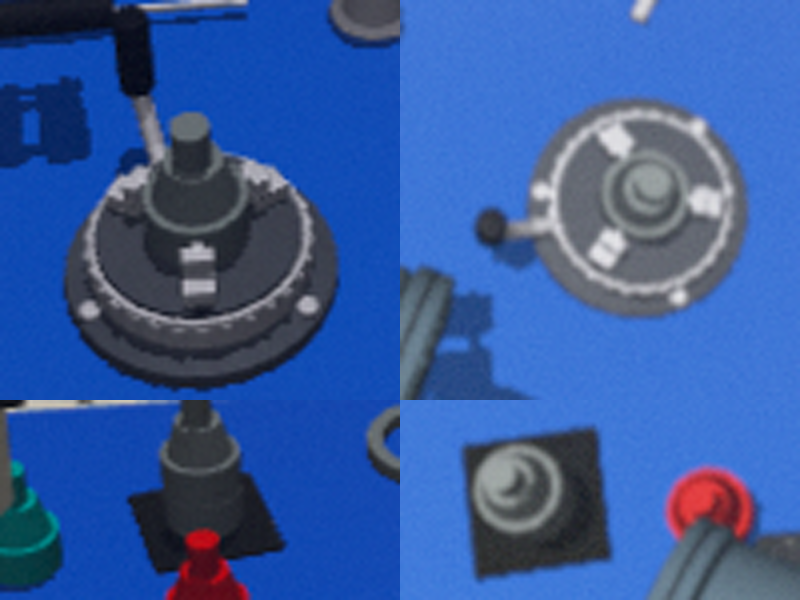

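The cowl stands upright between the jaws and all three jaws touch it. The pile still has its two nested cowls on the pad, and the red look-alike hasn't moved. I'll measure the handle and cowl positions numerically.

Run:
```python
from h import *
H=atz("top",(287.3,261.7),115);H0=atz("top",(287,244.5),115)
for h in(H,H0):
    p=h[:2]-CH;print(h,np.hypot(*p),np.degrees(np.arctan2(p[1],p[0])))
print("band top centre",atz("top",((645-400)/4+265,195/4+205),74),"stub",atz("top",((652-400)/4+265,185/4+205),128))
a,b=cv2.imread("pics/top0.png").astype(int),cv2.imread("pics/top9.png").astype(int)
```

```text
[ 502.94210606 -108.94890422  115.        ] 112.51694341733841 107.085815665738
[ 549.28898865 -106.04564432  115.        ] 111.25089621468106 83.1396025652109
band top centre [ 535.19743476 -215.73399506   74.        ] stub [ 534.39870835 -215.49225685  128.        ]
```

The handle sits at 107°, about 1.0 rad of sleeve, and the cowl is centred within 1 mm. It sprang back slightly after I backed off, so I'll push once more, a little harder, to be sure of the clamp.

Call:
step_arm(
  steps=[
    [-0.2,0.2,0,0,0,0,0.55],
    [-0.4,0.4,0,0,0,0,0.55],
    [-0.6,0.6,0,0,0,0,0.55],
    [-0.8,0.8,0.1,0,0,0,0.55],
    [-1,0.94,0.3,0,0,0,0.55],
  ],
)

```text
time_s: 31.8
position: [510.4, -112.5, 177.6]
orientation: [0.002, 0.666, 0.746, 0.001]
force: [1.2, -0.2, 0.1]
finger_gap: 41.7
finger_force: 0.0
```

Run:
```python
from h import *
s=here(.55);print(s); plan(s,[(507,-110,76,10,.55)])
```

```text
(np.float64(510.3687194247296), np.float64(-112.47906588811307), np.float64(177.63511297061896), np.float64(6.556166497262217), 0.55)
[0.028, -0.031, 1.016, 0.0, 0.0, -0.115] jaw 0.55
```

Call:
step_arm(
  steps=[
    [0.02,-0.03,0.2,0,0,0,0.55],
    [0.02,-0.03,0.4,0,0,0,0.55],
    [0.02,-0.03,0.6,0,0,0,0.55],
    [0.02,-0.03,0.8,0,0,0,0.55],
    [0.02,-0.03,1,0,0,0,0.55],
  ],
)

```text
time_s: 32.3
position: [504.8, -109.6, 75.7]
orientation: [0.0, 0.666, 0.746, 0.0]
force: [0.9, -0.5, 0.2]
finger_gap: 41.5
finger_force: 0.0
```

Call:
step_arm(
  steps=[
    [0,0.02,0,0,0,0,0.55],
    [0,0.04,0,0,0,0,0.55],
    [0,0.06,0,0,0,0,0.55],
    [0,0.08,0,0,0,0,0.55],
    [0,0.08,0,0,0,0,0.55],
  ],
)

```text
time_s: 32.8
position: [512.9, -108.3, 77.6]
orientation: [0.001, 0.665, 0.746, 0.0]
force: [-0.4, -0.0, 0.1]
finger_gap: 42.0
finger_force: 0.0
```

Call:
step_arm(
  steps=[
    [0,0.01,0,0,0,0,0.55],
    [0,0.02,0,0,0,0,0.55],
    [0,0.03,0,0,0,0,0.55],
    [0,0.04,0,0,0,0,0.55],
    [0,0.04,0,0,0,0,0.55],
  ],
)

```text
time_s: 33.3
position: [515.5, -107.5, 76.6]
orientation: [-0.0, 0.665, 0.746, -0.0]
force: [-2.1, -0.3, 2.0]
finger_gap: 42.0
finger_force: 1.0
```

Call:
step_arm(
  steps=[
    [0,0.01,0,0,0,0,0.55],
    [0,0.02,0,0,0,0,0.55],
    [0,0.03,0,0,0,0,0.55],
    [0,0.04,0,0,0,0,0.55],
    [0,0.04,0,0,0,0,0.55],
  ],
)

```text
time_s: 33.8
position: [517.0, -107.0, 76.4]
orientation: [-0.002, 0.665, 0.747, -0.002]
force: [-10.5, -1.4, 7.4]
finger_gap: 41.9
finger_force: 5.1
```

Call:
step_arm(
  steps=[
    [0,0.01,0,0,0,0,0.55],
    [0,0.02,0,0,0,0,0.55],
    [0,0.03,0,0,0,0,0.55],
    [0,0.04,0,0,0,0,0.55],
    [0,0.04,0,0,0,0,0.55],
  ],
)

```text
time_s: 34.3
position: [519.5, -106.0, 76.3]
orientation: [-0.004, 0.665, 0.747, -0.002]
force: [-13.4, -0.6, 12.0]
finger_gap: 42.2
finger_force: 7.0
```

At 10 N the handle barely moves (free turning takes about 5 N), so the clamp is holding. One last push.

Call:
step_arm(
  steps=[
    [0,0.01,0,0,0,0,0.55],
    [0,0.02,0,0,0,0,0.55],
    [0,0.03,0,0,0,0,0.55],
    [0,0.04,0,0,0,0,0.55],
    [0,0.05,0,0,0,0,0.55],
  ],
)

```text
time_s: 34.8
position: [522.7, -104.9, 76.2]
orientation: [-0.005, 0.665, 0.747, -0.003]
force: [-20.7, -0.2, 15.4]
finger_gap: 42.4
finger_force: 9.7
```

Call:
step_arm(
  steps=[
    [0,-0.04,0,0,0,0,0.55],
    [0,-0.08,0,0,0,0,0.55],
    [0,-0.12,0,0,0,0,0.55],
    [0,-0.16,0,0,0,0,0.55],
    [0,-0.18,0,0,0,0,0.55],
  ],
)

```text
time_s: 35.3
position: [511.2, -108.3, 76.7]
orientation: [0.0, 0.666, 0.746, 0.0]
force: [-0.6, -0.3, 0.4]
finger_gap: 41.7
finger_force: 0.0
```

Call:
step_arm(
  steps=[
    [0,0,0,0,0,0,0.5],
    [0,0,-0.2,0,0,0,0.5],
    [0,0,-0.4,0,0,0,0.5],
    [0,0,-0.7,0,0,0,0.5],
    [0,0,-1,0,0,0,0.5],
  ],
)

```text
time_s: 35.8
position: [511.0, -108.0, 177.5]
orientation: [-0.0, 0.666, 0.746, 0.0]
force: [0.8, 0.2, 0.0]
finger_gap: 46.6
finger_force: 0.0
```

Call:
step_arm(
  steps=[
    [0.2,-0.2,-0.1,0,0,0,0.5],
    [0.4,-0.4,-0.2,0,0,0,0.5],
    [0.6,-0.6,-0.3,0,0,0,0.5],
    [0.8,-0.8,-0.3,0,0,0,0.5],
    [1,-1,-0.3,0,0,0,0.5],
  ],
)

```text
time_s: 36.3
position: [399.9, -19.6, 207.1]
orientation: [0.001, 0.666, 0.746, 0.0]
force: [0.3, 0.1, 0.1]
finger_gap: 46.3
finger_force: 0.0
```

Run:
```python
from h import *
print(r.get_obs()["force"],r.get_obs()["time_s"])
for n in("side","top"):
    a=cv2.imread(f"pics/{n}9.png").astype(int); b=eyes.grab_frame(n)[:,:,::-1].astype(int)
    c=(slice(215,315),slice(205,290)) if n=="side" else (slice(225,290),slice(295,355))
    d=np.abs(a-b)[c].max(2); print(n,(d>40).sum())
for d in cut_out("side","cowl_top"):
    ys,xs=np.nonzero(d["mask"]); print(round(d["conf"],2),xs.min(),xs.max(),ys.min(),ys.max())
print([(round(d["conf"],2),np.multiply(d["location"],[560,420]).round(1)) for d in spot_in("top","handle_top")])
```

```text
[0.34014159 0.08912869 0.05624228] 36.3
side 41
top 0
0.88 237 257 172 204
0.8 236 262 243 279
0.59 191 210 156 185
[(0.57, array([304.1, 260.6]))]
```

The scene is stable, the cowl is clamped and centred, and the robot is clear.

```bash
python3 -c "
from rig import order
print(order.job_done())"
```

```text
the job is handed in; nothing more can be done
None
```

The job is handed in: the chuck was opened to its stop, and the top cowl was set down upright between the jaws and clamped with about 20 N at the handle; the other two cowls are still nested on their pad.

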